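# Inspect the gauged piece through the loupe

## Robot

A 6-joint arm with a two-finger parallel gripper is mounted at the origin on the work surface. World frame = base frame: x ahead of the robot, y to its left, z up, the work surface at z = 0. Lengths are in m, angles in rad, forces in N, time in s.
With the tool pointing down it reaches from about 0.275 to 0.825 m from the base axis. Payload 5.2 kg.
Tool frame: the origin (TCP) lies between the finger pads; the fingertips stand 25 mm ahead of it and the grasp point (between the pads) lies 6 mm ahead of it; z points along the fingers, y is the line along which they close (so a half turn about z gives the same grasp; the last joint's range is limited). The gripper opens to 93 mm and grips with 3 to 60 N. Pads are 15 mm wide; open, the fingers measure 128 mm over their backs; the gripper's body (75 mm by 188 mm) begins 65 mm behind the grasp point.
Start: joints at [-1.508, 0.259, 1.535, -0, 1.348, -0.203], TCP at [0.144, -0.531, 0.244] pointing down, gripper open.
Joint ranges: [-3.14, 3.14], [-0.91, 2.08], [0.19, 2.58], [-1.22, 4.36], [0.22, 2.71], [-3.12, 3.12]. Speed limits (rad/s): [2.57, 2.57, 3.14, 3.14, 3.14, 3.14].

## Interface

Orientations are given as a 3x3 rotation matrix whose columns are the frame's x, y, z axes.
In Python, from station import sensors, get_image, camera_params, workorder, nets gives the robot as it stands.
- The arm moves only by the tool arm_command, never from a script. Its argument "motion" is one flat list of numbers, 6 for each row, row after row: the shift along the tool's x, y, z normalised to -1 to 1, where 1 is 500 mm, then the turn, a rotation vector about the tool's x, y, z normalised to -1 to 1, where 1 is 30 degrees. In form: [x, y, z, rx, ry, rz, x, y, z, rx, ry, rz, ...]. A call has 1 to 12 rows; each row is the pose to reach, as a shift and turn from the pose commanded when the call began, along the tool's axes at that moment; what a row does not reach only later rows make up. A row lasts 1/12 s, in which the tool goes at most 41.7 mm and 7.16 degrees, less where a joint would pass 70% of its speed; a pose out of reach is approached as far as the arm can. A call with a number of a shift or a turn outside -1 to 1 is refused whole. A call with a gripper value outside its range is refused whole. "claw" is the closure, from 0 (fully open) to 1 (shut), set as the call begins (left out, the last holds). The fingers move at their own pace and stop on an object; "force" is the grip in N (left out, the last holds). Time passes only in rows, so rows that repeat a pose let the fingers close. It gives the time, the measured TCP pose, the force, the opening and the grip force at its end, in the units of the state.
- sensors.observe(): the state, without advancing time (a new reading comes with each control period).
- get_image(name): name is "scene" or "top"; returns the picture (480x640x3 uint8, red, green, blue); there is no depth.
- camera_params(name): a dict with "intrinsics" (3x3 intrinsics, pixels), "D" ([k1, k2, p1, p2, k3] as OpenCV has them; the pictures are not rectified), "view" (4x4, takes a point from world to camera coordinates). Camera axes: x right, y up, looking along -z (the intrinsics and any distortion apply to the point x, -y, -z); pixel columns grow to the right and rows downward; lengths in m; the calibration is good to about 2 mm. A picture is of the moment at which its call begins. camera_params takes no time and is no camera call.
- workorder.hand_in(): hands the job in; it is judged then, once.
Trained networks look in the newest picture that a camera, given by its name, has taken for a name from the list of things; names that differ only in an ending like _2 or _b are one class to them, and where a whole thing is asked for, a point or a joint stands for the part that bears it (a point fixed in the world has none). Each returns a list of dicts, best first, with "p" (0 to 1); they miss things now and then, are a little off and sometimes report something else, mostly with a low value. They report only what shows in the picture. A call takes as long as a camera call. They do not tell look-alikes from the thing itself.
- nets.outline_of(camera, name): "region" (480x640 bool, what is visible of it) and "at" ([column, row] in pixels, amid what is visible of it).
- nets.landmark_of(camera, name): "at" ([column, row] in pixels: a listed point, or the origin of a listed thing).
The state is a dict: "time": time; "qpos": joint angles; "qvel": joint speeds; "tau": joint torques, N m; "eef_pos": TCP position; "tcp_rot": TCP orientation; "contact_force": force on the tool from outside, world axes, zero at the start; "wrist_torque": the same for the moment, N m; "grip_width": finger opening in m; "finger_force": force on a finger pad.
Only numpy, scipy, OpenCV 4.12 (cv2) and the standard library are available. Lean on these libraries where they do the work, as an engineer would, in place of code of your own. Each camera call takes 0.05 s, during which the arm holds its last target. There are 200 camera calls.

## Task

Three pierced brass pieces lie on the inspection board, and the focal gauge - the stand with a small pointer arm - has been stood behind the one that is next for inspection. Pick up the loupe from its rest and hold it level, with its lens centred over that piece and at the height of the gauge's pointer tip, without knocking the pointer or disturbing the pieces and the other things on the bench. Finish while still holding the loupe there, steady and carried by the gripper alone.

Things in the scene. Friction and masses are not known exactly. Their poses are not given: they have to be found in the camera images.
- loupe: black handle, 14 x 14 mm, 104 mm long, with a round steel lens frame (52 mm across, 12 mm thick, glass lens) at its end in one plane. 70 to 120 g. Origin at the middle of the handle, at mid-height; x along the handle to the lens, z up, square to the lens. Handle x = -52 to 52 mm, frame 54 to 106 mm, centre of mass x = 25 to 50 mm. Starts level on the rest, origin 49 mm above the table
- lens (a point): centre of the loupe's lens, 80 mm from the loupe's origin along its x axis, at mid-thickness of frame and handle (z = 0 of the loupe)
- rest: the loupe's rest, fixed: dark wooden base 130 x 46 x 8 mm with two upright brass plates (8 mm thick, 30 mm wide, tops 42 mm above the table) 42 mm either side of the middle along x. The handle bridges them; 76 mm is free between the plates and 34 mm under the handle. Origin at the centre of the underside, x along the handle
- board: the inspection board, fixed: dark wood, 150 (x) x 350 (y) x 12 mm, with three steel squares 64 mm wide let into its near half, centres at x = -30 mm, y = -110, 0 and 110 mm. Origin at the centre of its underside, on the table; z up
- rosette: pierced round brass rosette, 44 mm across, mass 30 g, 4 mm thick, lying loose on one of the board's three steel squares; origin at the centre of its underside, z up. Which piece lies on which square changes
- square: pierced square brass plate, 42 mm, with two diagonals and a ring, mass 30 g, 4 mm thick, lying loose on one of the board's three steel squares; origin at the centre of its underside, z up. Which piece lies on which square changes
- triangle: openwork brass triangle, about 44 mm, mass 30 g, 4 mm thick, lying loose on one of the board's three steel squares; origin at the centre of its underside, z up. Which piece lies on which square changes
- pointer (a point): tip of the gauge's pointer arm, which points along the board's -x from the post to the piece to be inspected. From above, the tip is 36 mm (give or take 3 mm) short of that piece's centre and far from the others. Its height is the focal height: 67 to 107 mm above the table, different each time
- gauge: the focal gauge: steel base 40 x 50 x 10 mm, post 8 mm thick marked, top 135 mm above the board; on it a dark 18 mm collar with a thin pointer arm, tip 29 mm from the post, held by friction (4 N slides it). One of three fixed stands, each behind a steel square (65 mm further along the board's x); which one changes. Origin under its centre, axes as the board's
- mandrel: a tapered steel ring mandrel, 24 to 12 mm thick, on a wooden foot 40 x 50 x 16 mm; 125 mm tall in all, no arm. One of three fixed stands, each behind a steel square (65 mm further along the board's x); which one changes. Origin under its centre, axes as the board's
- file_block: a wooden block 40 x 50 x 30 mm with four needle files, up to 104 mm tall in all. One of three fixed stands, each behind a steel square (65 mm further along the board's x); which one changes. Origin under its centre, axes as the board's
- marker: a loose marker pen, white with black cap, 140 mm long, 15 mm thick, lying on the table nearer the robot; leave it alone
- screwdriver: a loose screwdriver lying beyond the board; leave it alone
- brush: a loose brush lying left of the board and nearer the robot; leave it alone
- jar: a loose lidded amber jar, 52 mm across, 50 mm tall, right and beyond the loupe's rest; leave it alone
- ring_gauge: a loose brass ring, 60 mm across, 12 mm thick, lying right of the board and beyond it; leave it alone
There are look-alikes about, which are no part of the job. What is shaped like the loupe but orange or turquoise is not meant. Leave any green look-alike of the square alone.

How it is judged:
At the end, for the whole second after the job is handed in: The gripper alone holds the loupe at rest; its lens centre is, from above, within 10 mm of the centre of the piece in front of the gauge, within 6 mm of the pointer tip's height, and the loupe is level within 0.12 rad; it touches no other thing on the bench (((horizontal distance between rosette and pointer below 0.06 m and horizontal distance between lens and rosette below 0.01 m) or (horizontal distance between square and pointer below 0.06 m and horizontal distance between lens and square below 0.01 m) or (horizontal distance between triangle and pointer below 0.06 m and horizontal distance between lens and triangle below 0.01 m)) and z of lens in the frame of pointer between -0.006 and 0.006 m and angle between loupe's own z axis and vertical below 0.12 rad and contact force between loupe and the fingers above 1 N and linear speed of loupe below 0.02 m/s and angular speed of loupe below 0.15 rad/s and contact force between loupe and board below 0.1 N and contact force between loupe and rest below 0.1 N and contact force between loupe and gauge below 0.1 N and contact force between loupe and mandrel below 0.1 N and contact force between loupe and file_block below 0.1 N and contact force between loupe and rosette below 0.1 N and contact force between loupe and square below 0.1 N and contact force between loupe and triangle below 0.1 N and contact force between loupe and marker below 0.1 N and contact force between loupe and screwdriver below 0.1 N and contact force between loupe and brush below 0.1 N and contact force between loupe and jar below 0.1 N and contact force between loupe and ring_gauge below 0.1 N); the arm keeps its last pose, push and grip.
It fails at once if the gauge's pointer is shifted by more than 4 mm (distance of pointer from where it was at the start of the episode above 0.004 m).
It fails at once if a brass piece is moved by more than 8 mm (distance of any of rosette, square, triangle from where it was at the start of the episode above 0.008 m).
It fails at once if one of the other loose things on the bench is moved by more than 20 mm (distance of any of marker, screwdriver, brush, jar, ring_gauge from where it was at the start of the episode above 0.02 m).
It also fails if it takes over 32 s, if anything falls off the work surface, if the arm or the gripper's body presses on something with over 40 N, if the wrist force passes 120 N, or if a joint passes its speed limit or range.

## Working session

There is one attempt and no reset: what is moved stays moved. The work goes in short steps, Python scripts to look and compute and a tool call to move; the robot and the scene stay as the last step left them, time stands still between calls to the robot, and variables do not carry over. Pictures are saved under pics/ and viewed, at most 10 in all, crops included, and the job is handed in when it is done.

Besides the shell and the picture viewer there is one more tool, called after "Request:" as name(argument=value, ...) on one line, values as JSON. arm_command: Moves the arm, as the interface text tells. Scaled input: -1 to 1 covers 500 mm each way for a shift and 30 degrees each way for a turn. Its arguments: {"type":"object","properties":{"motion":{"type":"array","items":{"type":"number"}},"claw":{"type":"number"},"force":{"type":"number"}},"required":["motion"]}

```bash
mkdir -p pics
python3 - <<'E'
from station import *
import cv2
for c in("scene","top"):
    cv2.imwrite(f"pics/{c}0.png",get_image(c)[:,:,::-1]); p=camera_params(c);print(p)
s=sensors.observe();print(s["time"],s["eef_pos"],s["tcp_rot"])
for c in("scene","top"):
    for n in("loupe","lens","rest","board","rosette","square","triangle","pointer","gauge","mandrel","file_block"):
        print(c,n,[(round(d["p"],2),[round(float(v),1) for v in d["at"]]) for d in nets.landmark_of(c,n)[:3]])
E
```

```text
{'intrinsics': array([[577.39554909,   0.        , 323.88731873],
       [  0.        , 577.39554909, 240.93362264],
       [  0.        ,   0.        ,   1.        ]]), 'D': array([-0.02885579,  0.        ,  0.        ,  0.        ,  0.        ]), 'view': array([[-0.13893879,  0.99012451, -0.0186941 ,  0.10959019],
       [-0.68515683, -0.08248028,  0.72371066,  0.32276394],
       [ 0.71502177,  0.11335987,  0.68985028, -1.8063208 ],
       [ 0.        ,  0.        ,  0.        ,  1.        ]])}
{'intrinsics': array([[486.62885702,   0.        , 318.08536417],
       [  0.        , 486.62885702, 242.47180558],
       [  0.        ,   0.        ,   1.        ]]), 'D': array([-0.05847978,  0.        ,  0.        ,  0.        ,  0.        ]), 'view': array([[ 0.01669571, -0.99941656,  0.02979589, -0.07950778],
       [ 0.99364523,  0.01990213,  0.11078384, -0.55586666],
       [-0.11131221,  0.02775693,  0.99339778, -1.05649752],
       [ 0.        ,  0.        ,  0.        ,  1.        ]])}
0.1 [ 0.14445647 -0.53022544  0.24292945] [[ 9.64884012e-01  2.62676278e-01 -1.24644201e-04]
 
[... 601 characters left out ...]
4.3])]
scene mandrel [(0.62, [344.2, 270.1])]
scene file_block [(0.98, [437.6, 292.9])]
top loupe [(0.95, [364.8, 354.8]), (0.7, [417.8, 285.0]), (0.63, [499.2, 291.0])]
top lens [(0.81, [433.5, 252.5]), (0.59, [335.2, 337.5])]
top rest [(0.94, [414.5, 282.6])]
top board [(0.77, [227.0, 235.5]), (0.62, [417.0, 286.0])]
top rosette [(0.72, [175.0, 233.8])]
top square [(0.58, [335.7, 258.7]), (0.53, [268.5, 257.5]), (0.32, [223.0, 235.9])]
top triangle [(0.58, [227.9, 219.1]), (0.49, [226.3, 243.0])]
top pointer [(0.55, [278.8, 228.8]), (0.38, [221.0, 227.7])]
top gauge [(0.69, [232.6, 220.0])]
top mandrel [(0.63, [278.0, 230.7]), (0.36, [406.7, 185.1])]
top file_block [(0.79, [182.6, 208.4])]
```

View pics/top0.png

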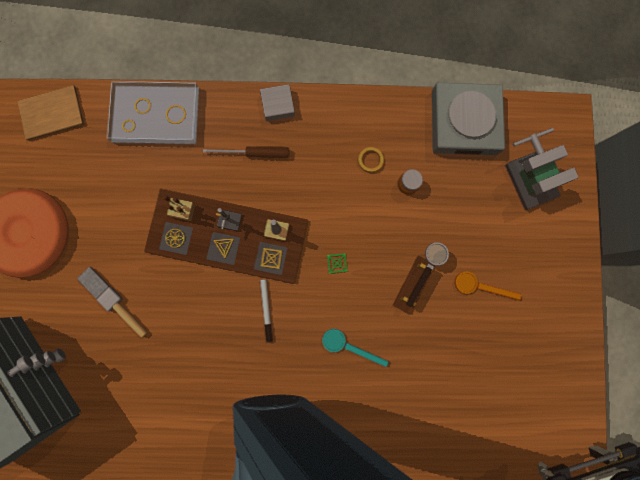

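View pics/scene0.png

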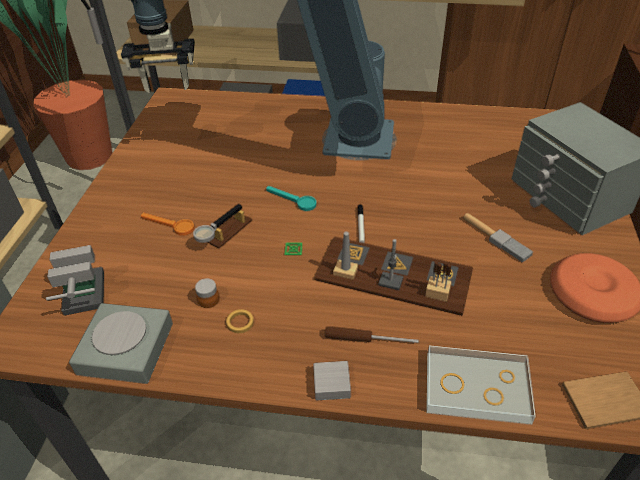

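The top view shows the triangle at (223,245) in front of the gauge at (228,219). The loupe on the rest has its lens at (437,254) and its handle end at about (406,303). In the scene view the gauge is at (392,270) and the lens at (204,234). Next I'll zoom in on both.

Run:
```python
import cv2,numpy as np
t=cv2.imread("pics/top0.png");s=cv2.imread("pics/scene0.png")
z=lambda i,x,y,w,h:cv2.resize(i[y:y+h,x:x+w],(400,300),interpolation=cv2.INTER_CUBIC)
cv2.imwrite("pics/z.png",np.vstack([np.hstack([z(t,180,190,80,60),z(s,350,235,80,60)]),np.hstack([z(t,380,235,100,75),z(s,180,195,80,60)])]))
```

```text
(no output)
```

View pics/z.png

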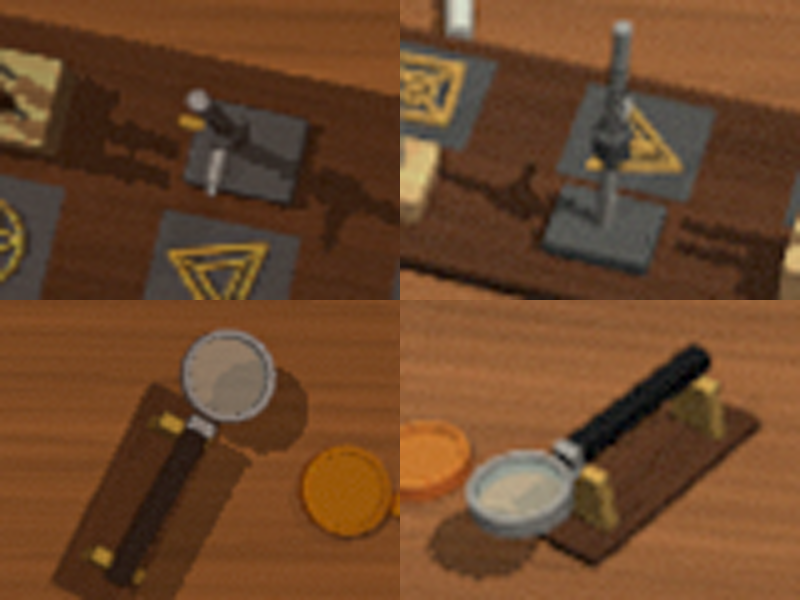

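```bash
cat > h.py <<'E'
import cv2,numpy as np
from station import *
P={c:camera_params(c) for c in("scene","top")}
def ray(c,uv):
    p=P[c];n=cv2.undistortPoints(np.array([[uv]],float),p["intrinsics"],p["D"])[0,0]
    R=p["view"][:3,:3];t=p["view"][:3,3]
    d=R.T@np.array([n[0],-n[1],-1]);return -R.T@t,d/np.linalg.norm(d)
def atz(c,uv,z):
    o,d=ray(c,uv);return o+d*(z-o[2])/d[2]
def tri(a,b):
    (o1,d1),(o2,d2)=ray("top",a),ray("scene",b)
    s=np.linalg.lstsq(np.c_[d1,-d2],o2-o1,rcond=None)[0]
    p,q=o1+s[0]*d1,o2+s[1]*d2;return (p+q)/2,np.linalg.norm(p-q)
E
python3 - <<'E'
from h import *
np.set_printoptions(precision=4,suppress=True)
im={c:get_image(c) for c in P}
for c in P:
    r=nets.outline_of(c,"board")[0]["region"]
    for m in(r,):
        k=cv2.findContours(m.astype(np.uint8),0,2)[0];k=max(k,key=cv2.contourArea)[:,0]
        w=np.array([atz(c,q,.012)[:2] for q in k],np.float32);b=cv2.minAreaRect(w);print(c,"board",b,r.sum())
    h=cv2.cvtColor(im[c],cv2.COLOR_RGB2HSV)
    x0,y0,x1,y1=(205,228,243,268) if c=="top" else(375,245,415,280)
    m=cv2.inRange(h,(15,110,90),(35,255,255));n=np.zeros_like(m);n[y0:y1,x0:x1]=m[y0:y1,x0:x1]
    pts=np.array([atz(c,(u,v),.016)[:2] for v,u in np.argwhere(n)],np.float32)
    a,t=cv2.minEnclosingTriangle(pts[:,None]);print(c,"tri",t[:,0],t[:,0].mean(0),len(pts),pts.mean(0))
    for nm in("rosette","square","triangle","gauge"):
        print(nm,[(round(d["p"],2),atz(c,d["at"],.012)[:2]) for d in nets.landmark_of(c,nm)[:3]])
print("tip",tri((222.6,228.6),(395.4,254.6)))
print("lens",tri((437.25,254),(204.2,233.6)),atz("top",(437.25,254),.053),atz("scene",(204.2,233.6),.053))
print("hend",atz("top",(410.5,305.75),.056), "plates",atz("top",(423,275.5+65-235+0 if 0 else 265.6),.042),atz("top",(405.5,298.8),.042))
for c in P: print(c,"loupe",[(round(d["p"],2),atz(c,d["at"],.049)[:2]) for d in nets.landmark_of(c,"loupe")],"rest",[(d["p"],atz(c,d["at"],0)[:2]) for d in nets.landmark_of(c,"rest")])
h=cv2.cvtColor(im["top"],cv2.COLOR_RGB2HSV)
m=(im["top"].max(2)<45);m[:, :400]=0;m[:,440:]=0;m[:262]=0;m[310:]=0
q=np.argwhere(m)[:,::-1].astype(np.float32);print(len(q),cv2.minAreaRect(q),cv2.fitLine(np.array([atz("top",u,.056)[:2] for u in q],np.float32),2,0,.01,.01).T)
E
```

```text
scene board ((0.5759323239326477, 0.13811630010604858), (0.35174593329429626, 0.1662665605545044), 78.61773681640625) 5397
scene tri [[0.5245 0.1425]
 [0.5654 0.1693]
 [0.5676 0.1192]] [0.5525 0.1436] 87 [0.5531 0.147 ]
rosette [(0.57, array([0.5658, 0.2532]))]
square [(0.68, array([ 0.5197, -0.1148])), (0.56, array([0.5305, 0.0301]))]
triangle [(0.53, array([0.54  , 0.1388]))]
gauge [(0.68, array([0.6183, 0.1271]))]
top board ((0.5723415017127991, 0.13955014944076538), (0.3493899405002594, 0.15080620348453522), 79.21287536621094) 7921
top tri [[0.5173 0.1412]
 [0.5319 0.1508]
 [0.5985 0.1091]] [0.5492 0.1337] 161 [0.5475 0.1441]
rosette [(0.72, array([0.5673, 0.2553])), (0.53, array([ 0.4665, -0.291 ]))]
square [(0.58, array([0.5214, 0.0435])), (0.58, array([ 0.5208, -0.1067]))]
triangle [(0.73, array([0.5516, 0.1369]))]
gauge [(0.64, array([0.6102, 0.1263]))]
tip (array([0.5784, 0.1378, 0.0739]), np.float64(0.00015289512410001174))
lens (array([ 0.535 , -0.3343,  0.0475]), np.float64(7.378117098565984e-05)) [ 0.5345 -0.3328  0.053 ] [ 0.5406 -0.3316  0.053 ]
hend [ 0.4201 -0.272   0.056 ] plates [ 0.509  -0.3034  0.042 ] [ 0.435 -0.264  0.042]
scene loupe [(0.8, array([ 0.3624, -0.1756])), (0.69, array([ 0.4548, -0.3011])), (0.68, array([ 0.5099, -0.4723])), (0.63, array([ 0.518 , -0.2744])), (0.42, array([0.6655, 0.2344]))] rest [(0.78, array([ 0.4669, -0.3018]))]
top loupe [(0.64, array([ 0.3088, -0.1815])), (0.63, array([ 0.4582, -0.4716])), (0.58, array([ 0.4672, -0.2939]))] rest [(0.62, array([ 0.4686, -0.2875]))]
209 ((418.3477478027344, 286.41473388671875), (6.247142791748047, 41.77558898925781), 29.248823165893555) [[ 0.8731 -0.4875  0.4621 -0.2896]]
```

```bash
cat >> h.py <<'E'
def proj(c,X):
    p=P[c];q=p["view"][:3,:3]@np.array(X)+p["view"][:3,3]
    return cv2.projectPoints(np.array([[q[0],-q[1],-q[2]]]),np.zeros(3),np.zeros(3),p["intrinsics"],p["D"])[0][0,0]
def plan(pos,yaw):
    s=sensors.observe();R=s["tcp_rot"];p=s["eef_pos"]
    a=np.radians(yaw);c_,s_=np.cos(a),np.sin(a)
    T=np.array([[c_,s_,0],[s_,-c_,0],[0,0,-1]])
    print("t",s["time"],"pos",p.round(4),"shift",(R.T@(np.array(pos)-p)/.5).round(4),"turn",np.degrees(cv2.Rodrigues(R.T@T)[0].ravel()).round(2)/30)
E
python3 - <<'E'
from h import *
lens=np.array([.534,-.3335,.049]);y=np.radians(-28.5);d=np.array([np.cos(y),np.sin(y),0]);n=np.array([-d[1],d[0],0])
o=lens-.08*d;out=[]
tc=np.array([.5429,.1452,.016]);by=np.radians(-10.8);bx=np.array([np.cos(by),np.sin(by),0]);bb=np.array([-bx[1],bx[0],0])
for c,b1,b2 in(("top",(380,235,100,75),(195,215,60,45)),("scene",(180,195,80,60),(365,240,60,45))):
    im=cv2.imread(f"pics/{c}0.png")
    L=[[o+a*d+b*n+[0,0,.007] for a,b in((-.052,-.007),(.052,-.007),(.052,.007),(-.052,.007))],
       [lens+.026*(np.cos(t)*d+np.sin(t)*n)+[0,0,.006] for t in np.linspace(0,6.28,40)]]
    M=[[tc+.022*(np.cos(t)*bx+np.sin(t)*bb) for t in np.linspace(0,6.28,40)],[tc+[a,b,-.004]@np.array([bx,bb,[0,0,1]]) for a,b in((-.032,-.032),(.032,-.032),(.032,.032),(-.032,.032))]]
    for (x0,y0,w,h),LL in((b1,L),(b2,M)):
        k=400/w;z=cv2.resize(im[y0:y0+h,x0:x0+w],(400,300),interpolation=cv2.INTER_CUBIC)
        for l in LL: cv2.polylines(z,[np.int32([(proj(c,X)-[x0,y0]+.5)*k for X in l])],True,(255,255,0),1)
        out.append(z)
cv2.imwrite("pics/ov.png",np.vstack([np.hstack(out[:2]),np.hstack(out[2:])]))
plan(o+.022*d+[0,0,.12],-28.5)
E
```

```text
t 2.0 pos [ 0.1445 -0.5307  0.2437] shift [ 0.7714 -0.2561  0.1493] turn [-0.         -0.          1.45766667]
```

View pics/ov.png

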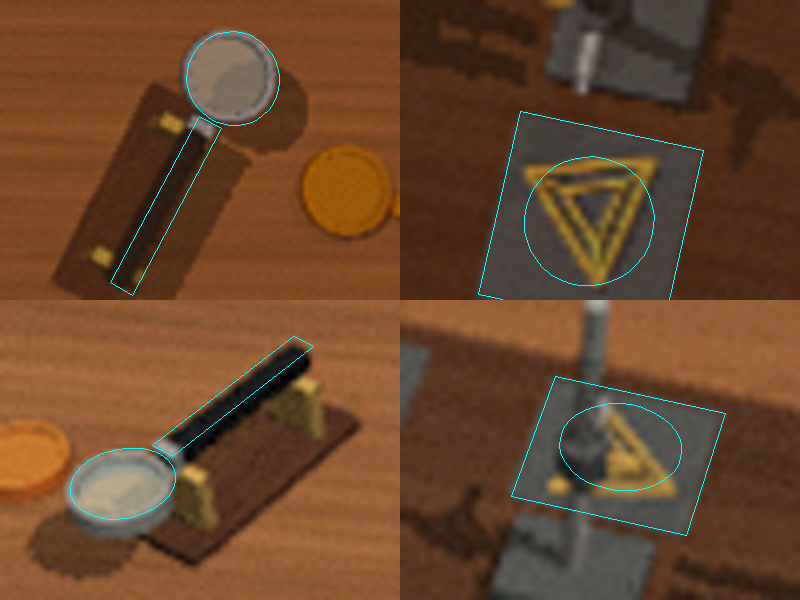

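The overlay agrees with the picture to about 1–2 mm. The triangle centroid is at about (223.6,245.1) in the top view, and the handle sits about 2 mm to the +y side of my model. I'll move above the loupe now.

Request:
arm_command(motion=[0.774,-0.258,0.12,0,0,1,0.774,-0.258,0.12,0,0,1,0.774,-0.258,0.12,0,0,1,0.774,-0.258,0.12,0,0,1,0.774,-0.258,0.12,0,0,1,0.774,-0.258,0.12,0,0,1,0.774,-0.258,0.12,0,0,1,0.774,-0.258,0.12,0,0,1,0.774,-0.258,0.12,0,0,1,0.774,-0.258,0.12,0,0,1,0.774,-0.258,0.12,0,0,1,0.774,-0.258,0.12,0,0,1], claw=0.3, force=35)

```text
time: 3.0
eef_pos: [0.4858, -0.3023, 0.1829]
tcp_rot: [[0.968, -0.251, -0.001], [-0.251, -0.968, 0.001], [-0.001, -0.001, -1.0]]
contact_force: [-0.3, 0.3, -0.6]
grip_width: 0.0653
finger_force: 0.0
```

Run:
```python
from h import *
np.set_printoptions(precision=4,suppress=True)
print(sensors.observe()["grip_width"])
plan([.4846,-.3042,.15],-28.5)
print("tri",atz("top",(223.6,245.1),.016))
im=get_image("top")
for i in range(3):
    get_image("top");get_image("scene")
    for c in P:
        for d in nets.landmark_of(c,"triangle")[:2]: print(c,d["p"],atz(c,d["at"],.012)[:2])
        for d in nets.outline_of(c,"triangle")[:1]: print(" out",d["p"],d["region"].sum(),atz(c,d["at"],.016)[:2])
```

```text
0.06528499835325158
t 3.0 pos [ 0.4858 -0.3023  0.1829] shift [-0.0013  0.0042  0.0658] turn [-0.0013  0.0017  0.4663]
tri [0.5488 0.1438 0.016 ]
scene 0.61 [0.5442 0.1325]
 out 0.32 5069 [0.5736 0.1608]
top 0.44 [0.547 0.141]
top 0.28 [0.6308 0.2411]
 out 0.62 191 [0.5522 0.1419]
scene 0.51 [0.5451 0.136 ]
 out 0.61 39 [0.5587 0.1448]
 out 0.5 217 [0.5546 0.1361]
scene 0.57 [0.5373 0.144 ]
 out 0.69 701 [ 0.4833 -0.2832]
top 0.64 [0.553  0.1462]
 out 0.62 121 [0.5487 0.1343]
```

Request:
arm_command(motion=[-0.0013,0.0042,0.066,0,0,0.466,-0.0013,0.0042,0.066,0,0,0.466,-0.0013,0.0042,0.066,0,0,0.466,-0.0013,0.0042,0.12,0,0,0.466,-0.0013,0.0042,0.16,0,0,0.466,-0.0013,0.0042,0.2,0,0,0.466,-0.0013,0.0042,0.23,0,0,0.466,-0.0013,0.0042,0.255,0,0,0.466,-0.0013,0.0042,0.255,0,0,0.466,-0.0013,0.0042,0.255,0,0,0.466])

```text
time: 4.78
eef_pos: [0.4831, -0.3065, 0.0564]
tcp_rot: [[0.878, -0.479, -0.0], [-0.479, -0.878, 0.0], [-0.0, -0.0, -1.0]]
contact_force: [0.3, -0.3, -0.6]
grip_width: 0.0651
finger_force: 0.0
```

Run:
```python
from h import *
plan([.4846,-.3042,.055],-28.5)
t=get_image("top")[:,:,::-1];s=get_image("scene")[:,:,::-1]
z=lambda i,x,y,w,h:cv2.resize(i[y:y+h,x:x+w],(400,300),interpolation=cv2.INTER_CUBIC)
cv2.imwrite("pics/g.png",np.hstack([z(t,370,225,100,75),z(s,170,175,100,75)]))
```

```text
t 4.7833 pos [ 0.4831 -0.3065  0.0564] shift [ 0.0005 -0.0055  0.0027] turn [-0.00033333  0.00033333 -0.00333333]
```

View pics/g.png

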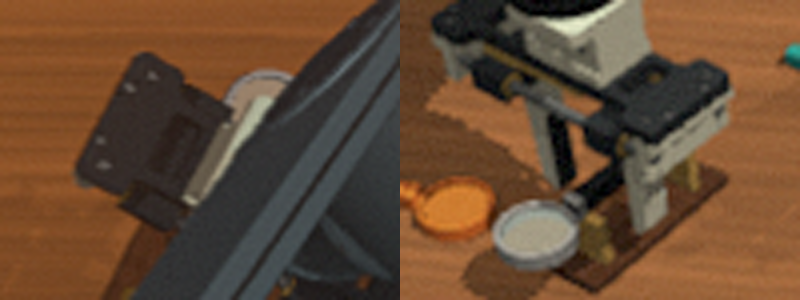

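The fingers straddle the handle, clear of the plates. I'll shift sideways by 2.7 mm and close.

Request:
arm_command(motion=[0,-0.005,0.0027,0,0,0,0,-0.005,0.0027,0,0,0,0,-0.005,0.0027,0,0,0])

```text
time: 5.13
eef_pos: [0.4844, -0.3043, 0.0555]
tcp_rot: [[0.877, -0.48, 0.001], [-0.48, -0.877, -0.001], [0.001, 0.0, -1.0]]
contact_force: [-0.6, 0.2, -0.9]
grip_width: 0.0651
finger_force: 0.0
```

Request:
arm_command(motion=[0,0,0,0,0,0,0,0,0,0,0,0,0,0,0,0,0,0,0,0,0,0,0,0,0,0,0,0,0,0,0,0,0,0,0,0,0,0,0,0,0,0,0,0,0,0,0,0], claw=1, force=35)

```text
time: 5.8
eef_pos: [0.484, -0.3042, 0.0548]
tcp_rot: [[0.877, -0.481, -0.0], [-0.481, -0.877, 0.0], [-0.0, 0.0, -1.0]]
contact_force: [-0.5, -1.2, -0.4]
grip_width: 0.0167
finger_force: 0.7
```

Request:
arm_command(motion=[0,0,0,0,0,0,0,0,0,0,0,0,0,0,0,0,0,0,0,0,0,0,0,0])

```text
time: 6.13
eef_pos: [0.4841, -0.3042, 0.0548]
tcp_rot: [[0.877, -0.481, -0.0], [-0.481, -0.877, -0.0], [0.0, 0.0, -1.0]]
contact_force: [0.1, 0.5, 0.3]
grip_width: 0.0141
finger_force: 35.0
```

Request:
arm_command(motion=[0,0,-0.02,0,0,0,0,0,-0.06,0,0,0,0,0,-0.11,0,0,0,0,0,-0.16,0,0,0,0,0,-0.2,0,0,0,0,0,-0.22,0,0,0,0,0,-0.22,0,0,0,0,0,-0.22,0,0,0])

```text
time: 6.8
eef_pos: [0.484, -0.3042, 0.1649]
tcp_rot: [[0.877, -0.481, 0.0], [-0.481, -0.877, -0.0], [0.001, 0.0, -1.0]]
contact_force: [0.4, 0.4, -1.1]
grip_width: 0.0139
finger_force: 35.0
```

Run:
```python
from h import *
s=sensors.observe();print(s["grip_width"],s["finger_force"])
t=get_image("top")[:,:,::-1];s=get_image("scene")[:,:,::-1]
z=lambda i,x,y,w,h:cv2.resize(i[y:y+h,x:x+w],(400,300),interpolation=cv2.INTER_CUBIC)
cv2.imwrite("pics/l.png",np.hstack([z(t,370,215,100,75),z(s,170,155,100,75)]))
b=np.radians(-10.8);d=np.array([np.cos(b),np.sin(b)])
xy=np.array([.546,.143])-.058*d
print("final",xy);plan([*(xy-.05*d),.12],-10.8)
```

```text
0.013901929252026216 34.99950349330902
final [0.48902734 0.15386812]
t 6.9 pos [ 0.4833 -0.3035  0.1633] shift [-0.5249 -0.7767  0.0886] turn [-0.002       0.00466667 -0.59833333]
```

View pics/l.png

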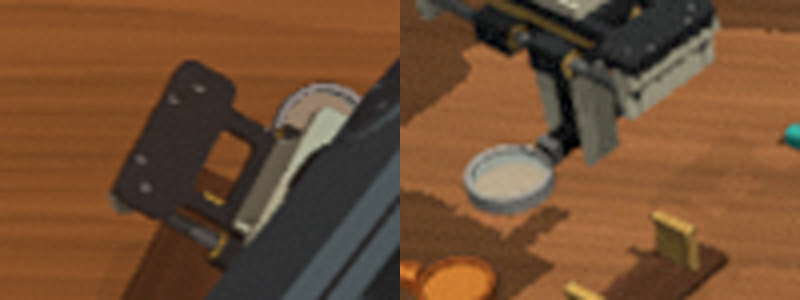

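The loupe is off the rest, level and held at 35 N. I'll move to a standoff 50 mm short of the target.

Request:
arm_command(motion=[-0.03,-0.045,0,0,0,-0.05,-0.09,-0.135,0,0,0,-0.15,-0.15,-0.22,0,0,0,-0.25,-0.2,-0.3,0,0,0,-0.35,-0.25,-0.37,0,0,0,-0.45,-0.3,-0.44,0,0,0,-0.55,-0.35,-0.52,0,0,0,-0.6,-0.4,-0.59,0,0,0,-0.6,-0.45,-0.67,0,0,0,-0.5,-0.74,0,0,0,-0.6,-0.52,-0.77,0,0,0,-0.6])

```text
schema error: expected a multiple of 6 numbers
```

Request:
arm_command(motion=[-0.03,-0.045,0,0,0,-0.05,-0.09,-0.135,0,0,0,-0.15,-0.15,-0.22,0,0,0,-0.25,-0.2,-0.3,0,0,0,-0.35,-0.25,-0.37,0,0,0,-0.45,-0.3,-0.44,0,0,0,-0.55,-0.35,-0.52,0,0,0,-0.6,-0.4,-0.59,0,0,0,-0.6,-0.45,-0.67,0,0,0,-0.6,-0.5,-0.74,0,0,0,-0.6,-0.52,-0.775,0,0,0,-0.6,-0.52,-0.775,0,0,0,-0.6])

```text
time: 7.9
eef_pos: [0.4404, 0.1641, 0.1634]
tcp_rot: [[0.983, -0.185, -0.003], [-0.185, -0.983, 0.001], [-0.003, -0.0, -1.0]]
contact_force: [-0.1, -0.4, -1.1]
grip_width: 0.0139
finger_force: 35.0
```

Request:
arm_command(motion=[0,0,0,0,0,0,0,0,0,0,0,0,0,0,0,0,0,0])

```text
time: 8.15
eef_pos: [0.4419, 0.1601, 0.1638]
tcp_rot: [[0.983, -0.186, -0.002], [-0.186, -0.983, -0.001], [-0.002, 0.001, -1.0]]
contact_force: [0.4, 0.5, -1.0]
grip_width: 0.0133
finger_force: 35.0
```

Run:
```python
from h import *
s=sensors.observe();print(s["grip_width"],s["finger_force"])
t=get_image("top")[:,:,::-1];s=get_image("scene")[:,:,::-1]
z=lambda i,x,y,w,h:cv2.resize(i[y:y+h,x:x+w],(400,300),interpolation=cv2.INTER_CUBIC)
cv2.imwrite("pics/m.png",np.hstack([z(t,180,200,100,75),z(s,340,195,100,75)]))
b=np.radians(-10.8);d=np.array([np.cos(b),np.sin(b)])
xy=np.array([.546,.143])-.058*d
plan([*(xy-.04*d),.0805],-10.8)
for c in P: print(c,[(round(e["p"],2),e["at"]) for e in nets.landmark_of(c,"lens")])
print([proj(c,[*(xy+.008*d),.157]) for c in P])
```

```text
0.013298818826317014 34.99938368797302
t 8.25 pos [0.4424 0.1594 0.1642] shift [ 0.0138 -0.0066  0.1674] turn [ 0.00133333  0.002      -0.001     ]
scene [(0.95, [308.1, 206.2]), (0.74, [407.3, 205.4]), (0.74, [183.7, 226.4]), (0.37, [349.6, 254.1])]
top [(0.96, [467.2, 284.9]), (0.88, [335.7, 339.6])]
[array([405.9368946 , 204.63939024]), array([206.54849521, 263.73435772])]
```

View pics/m.png

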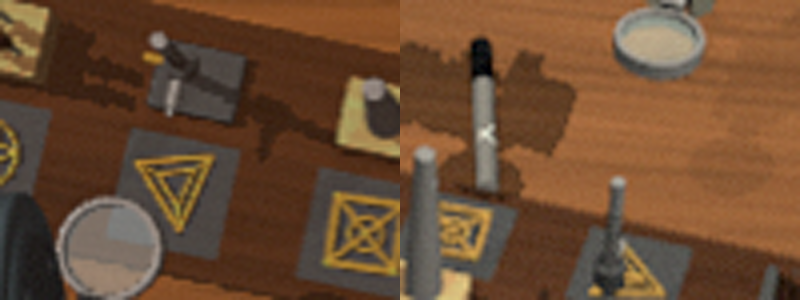

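The lens shows at about (207.2,262) in the top view and (404.5,206) in the scene view, short of the triangle as intended. Next I'll measure the offset from lens to TCP.

Run:
```python
from h import *
np.set_printoptions(precision=4,suppress=True)
s=sensors.observe();L,e=tri((207.0,261.8),(404.3,205.6));print(L,e,s["tcp_rot"].T@(L-s["eef_pos"]))
for c,r in(("top",(150,240,255,290)),("scene",(375,190,430,222))):
    im=get_image(c)
    o=[x for x in nets.outline_of(c,"loupe")]
    print(c,[(round(x["p"],2),x["at"],x["region"].sum()) for x in o])
print("tri",atz("top",(180+173/4+0.5-.5,200+183/4),.016))
```

```text
[0.5008 0.1501 0.1575] 0.002794141820262893 [ 0.0589 -0.0019  0.007 ]
top [(0.88, [472.7, 286.7], np.int64(737)), (0.61, [343.8, 346.1], np.int64(721)), (0.6, [207.9, 262.5], np.int64(616))]
scene [(0.91, [177.4, 221.7], np.int64(476)), (0.71, [298.2, 197.2], np.int64(448)), (0.56, [405.9, 199.4], np.int64(429))]
tri [0.5473 0.1446 0.016 ]
```

Request:
arm_command(motion=[0.014,-0.006,0.05,0,0,0,0.014,-0.006,0.1,0,0,0,0.014,-0.006,0.14,0,0,0,0.014,-0.006,0.165,0,0,0,0.014,-0.006,0.165,0,0,0,0.03,-0.006,0.165,0,0,0,0.045,-0.006,0.165,0,0,0,0.054,-0.006,0.165,0,0,0,0.054,-0.006,0.165,0,0,0,0.054,-0.006,0.165,0,0,0,0.054,-0.006,0.165,0,0,0])

```text
time: 9.47
eef_pos: [0.4697, 0.1584, 0.0827]
tcp_rot: [[0.982, -0.187, 0.001], [-0.187, -0.982, 0.0], [0.0, -0.0, -1.0]]
contact_force: [-0.1, 0.8, -1.8]
grip_width: 0.0139
finger_force: 35.0
```

Run:
```python
from h import *
np.set_printoptions(precision=4,suppress=True)
st=sensors.observe();p=st["eef_pos"];d=st["tcp_rot"][:,0];n=-st["tcp_rot"][:,1]
print(p,st["time"],st["grip_width"])
lens=p+.0585*d+[0,0,-.006]
T={}
out=[]
for c,x0,y0 in(("top",195,215),("scene",368,228)):
    im=np.mean([get_image(c).astype(float) for _ in range(4)],0).astype(np.uint8)[:,:,::-1].copy()
    k=400/48
    z=cv2.resize(im[y0:y0+60,x0:x0+48],(400,500),interpolation=cv2.INTER_CUBIC)
    for dz in(-.006,.006): cv2.polylines(z,[np.int32([(proj(c,lens+.026*(np.cos(t)*d+np.sin(t)*n)+[0,0,dz])-[x0,y0]+.5)*k for t in np.linspace(0,6.28,40)])],True,(255,255,0),1)
    for h in(.066,.074,.082):
        q=[np.array([.5715,.1396,h])-.0+ (a+.006-.0)*np.array([.982,-.187,0]) for a in(0,.029)]
        cv2.polylines(z,[np.int32([(proj(c,X)-[x0,y0]+.5)*k for X in q])],False,(0,0,255) if h!=.074 else (0,255,0),1)
    out.append(z)
cv2.imwrite("pics/n.png",np.hstack(out))
```

```text
[0.4697 0.1584 0.0827] 9.4667 0.013938798106044559
```

View pics/n.png

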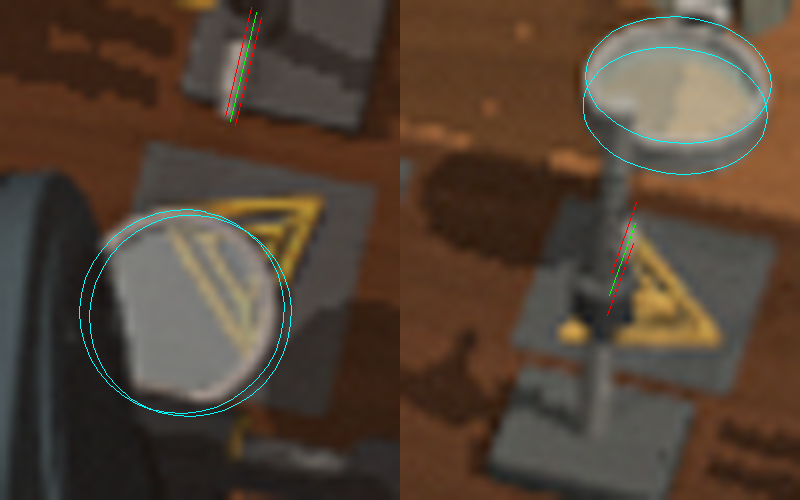

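The overlays agree with the pictures to about 1 px. The pointer's end sets the height, so I'll read the raw pixels around it.

Run:
```python
from h import *
np.set_printoptions(precision=4,suppress=True,linewidth=200)
for c,x0,x1,y0,y1 in(("scene",388,402,246,264),("top",217,228,216,234)):
    g=cv2.imread(f"pics/{c}0.png")[:,:,0]
    print(c,"cols",x0)
    for y in range(y0,y1): print(y,g[y,x0:x1])
D=np.array([.982,-.187,0])
for z in(.068,.071,.074,.077,.080,.083):
    t=np.array([.5782,.1385,z]);print(z,proj("scene",t),proj("scene",t+.02*D),proj("top",t),proj("top",t+.02*D))
```

```text
scene cols 388
246 [55 59 56 55 55 73 89 83 60 59 59 57 58 58]
247 [56 61 62 55 56 77 88 82 62 57 60 60 59 59]
248 [42 48 50 41 54 76 92 75 52 54 57 59 58 58]
249 [39 36 39 30 49 63 72 65 52 53 57 57 51 59]
250 [27 23 26 28 51 69 79 69 35 43 47 48 48 48]
251 [50 44 38 25 47 73 76 50 30 36 40 34 41 39]
252 [74 67 68 58 65 76 74 42 28 29 31 34 23 34]
253 [81 84 84 68 54 68 62 55 61 53 47 37 26 33]
254 [79 80 80 60 56 72 71 98 90 73 71 66 66 60]
255 [ 83  76  72  57  56  62  91 133 101  74  78  81  79  77]
256 [ 81  78  75  53  60  77  85 132 107  74  77  78  81  82]
257 [ 82  79  74  60  58  78  96 118  82  72  83  79  83  78]
258 [76 76 56 56 62 62 96 91 57 66 77 76 78 81]
259 [80 64 44 52 63 61 74 72 65 55 66 73 80 78]
260 [65 52 43 53 63 69 59 67 79 56 52 69 69 76]
261 [71 67 66 63 57 70 75 76 69 65 67 63 68 79]
262 [66 59 81 74 73 81 84 74 62 64 74 54 55 79]
263 [53 42 52 67 69 78 66 59 66 68 75 71 62 66]
top cols 217
216 [25 27 51 53 62 56 25 23 20 28 35]
217 [18 38 62 62 61 59 52 49 36 39 40]
218 [25 46 67 66 59 52 54 58 58 39 24]
219 [30 52 64 60 59 48 55 62 41 34 22]
220 [ 41  
[... 447 characters left out ...]
 22 17 18 30 43 18 14 19 15 12]
230 [26 23 23 20 20 24 19 20 28 23 21]
231 [20 24 19 18 17 21 22 24 24 21 21]
232 [30 22 21 22 14 15 17 21 20 21 23]
233 [60 57 52 46 34 28 27 20 25 20 22]
0.068 [395.5211 256.3804] [393.4433 262.3034] [222.6701 229.0794] [224.7529 220.1339]
0.071 [395.6085 255.4611] [393.5283 261.3839] [222.441  228.8872] [224.5303 219.9169]
0.074 [395.6961 254.5389] [393.6136 260.4615] [222.2106 228.694 ] [224.3064 219.6986]
0.077 [395.7839 253.6138] [393.6992 259.5362] [221.9789 228.4996] [224.0813 219.4791]
0.08 [395.8721 252.6859] [393.785 258.608] [221.7459 228.3041] [223.8548 219.2583]
0.083 [395.9605 251.755 ] [393.8711 257.6768] [221.5116 228.1075] [223.6271 219.0363]
```

The pointer tip comes out at z ≈ 75–76 mm. I'll go forward 19 mm slowly and down 1 mm.

Request:
arm_command(motion=[0.008,0,0.002,0,0,0,0.016,0,0.002,0,0,0,0.024,0,0.002,0,0,0,0.031,0,0.002,0,0,0,0.036,0,0.002,0,0,0,0.038,0,0.002,0,0,0,0.038,0,0.002,0,0,0,0.038,0,0.002,0,0,0,0.038,0,0.002,0,0,0,0.038,0,0.002,0,0,0])

```text
time: 10.7
eef_pos: [0.4881, 0.155, 0.0813]
tcp_rot: [[0.982, -0.186, -0.0], [-0.186, -0.982, -0.0], [-0.0, 0.0, -1.0]]
contact_force: [0.6, 0.2, -0.8]
grip_width: 0.014
finger_force: 35.0
```

Run:
```python
from h import *
st=sensors.observe();p=st["eef_pos"];d=st["tcp_rot"][:,0]
print(p,st["time"],st["grip_width"],p+.0585*d-[0,0,.006],abs(st["qvel"]).max())
out=[]
for c,x0,y0 in(("top",195,210),("scene",368,225)):
    im=np.mean([get_image(c).astype(float) for _ in range(4)],0).astype(np.uint8)[:,:,::-1]
    out.append(cv2.resize(im[y0:y0+60,x0:x0+48],(400,500),interpolation=cv2.INTER_CUBIC))
cv2.imwrite("pics/f.png",np.hstack(out))
```

```text
[0.48805608 0.15495367 0.08128827] 10.7 0.014026870104703937 [0.54553026 0.14404639 0.07527782] 0.0019492331227952255
```

View pics/f.png

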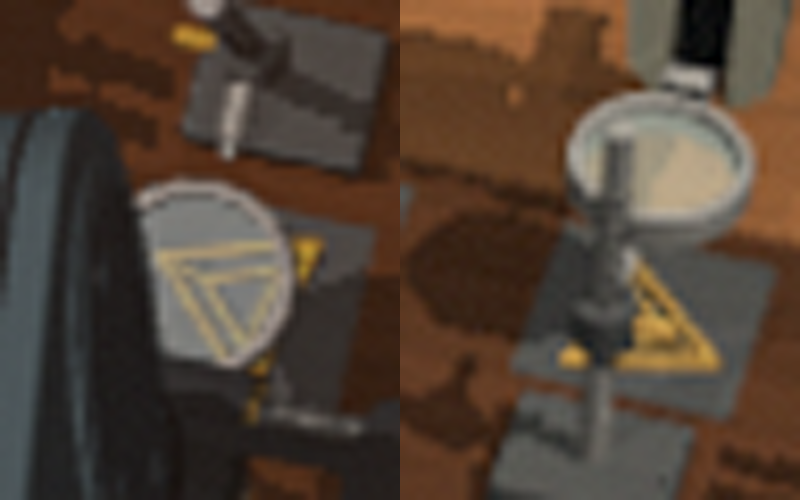

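In the top view the lens centre, at about (199,273) in the crop, is within ~3 mm of the triangle's centre. The ring clears the pointer tip by about 5 mm, the heights match, and everything is steady.

```bash
python3 -c "
from station import *
print(workorder.hand_in())"
```

```text
the job is handed in; nothing more can be done
None
```

I handed the job in with the gripper alone holding the loupe level over the triangle, the piece in front of the gauge. By my camera measurements the lens is about 3 mm off the triangle's centre and within about 2 mm of the pointer tip's height. The hand-in returned no verdict.

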